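# Turn the coin tray round in the aluminium box

## Robot

A 6-joint arm with a two-finger parallel gripper is mounted at the origin on the work surface. World frame = base frame: x ahead of the robot, y to its left, z up, the work surface at z = 0. Lengths are in m, angles in rad, forces in N, time in s.
With the tool pointing down it reaches from about 0.375 to 0.975 m from the base axis. Payload 3.8 kg.
Tool frame: the origin (TCP) lies midway between the tips of the shut fingers; the grasp point (between the pads) lies 19 mm behind it; x points along the fingers, y is the direction in which the jaws open and shut, and the axes are right-handed (so a half turn about x gives the same grasp; the last joint's range is limited). The gripper opens to 88 mm and grips with 3 to 60 N. Pads are 18 mm wide; open, the fingers measure 123 mm over their backs; the gripper's body (75 mm by 187 mm) begins 45 mm behind the grasp point.
Start: joints at [1.136, 0.264, 1.604, -0, 1.274, -0.037], TCP at [0.261, 0.622, 0.239] pointing down, gripper open.
Joint ranges: [-2.63, 2.63], [-0.94, 2.18], [0.31, 2.57], [-1.31, 4.45], [0, 2.66], [-2.55, 2.55]. Speed limits (rad/s): [2.57, 2.57, 3.14, 3.14, 3.14, 3.14].

## Interface

Orientations are given as a rotation vector (axis times angle).
In Python, from cell import manip, inverse_kinematics, cams, order gives the robot as it stands. Calls block until the motion is done:
- manip.move_pose(position, orientation): joint-space move of the TCP to a pose.
- manip.move_linear(position, rate=0.15, rot=None): straight line of the TCP; rot=None keeps the orientation; rate is the mean speed in m/s.
- manip.set_joints(angles): joint-space move.
- manip.set_gripper(opening, force=None): finger opening in m; force is the grip in N (None keeps the last); returns when the fingers have stopped.
- manip.dwell(seconds).
- inverse_kinematics(position, orientation): joint angles nearest the present ones, or None.
- manip.state(): the state.
- cams.capture(name): name is "scene" or "top" or "wrist"; returns a dict with "image" (400x640x3 uint8, blue, green, red), "z_map" (400x640 float32, m along the optical axis (not along the pixel's ray), 0 where there is no reading), "intrinsics" (3x3 intrinsics, pixels), "k1" (the pictures are not rectified: a ray, as slopes to the right and down, at radius r is drawn at 1 + k1 r^2 times it, then the intrinsics apply), "position" and "orientation" of the camera in the world; the wrist camera has in their place "T_tool_cam" (4x4, takes a point from camera to tool coordinates, whose origin is the TCP and whose axes are the tool frame's). Camera axes: x right, y down, z forward; pixel columns grow to the right and rows downward; lengths in m; the calibration is good to about 2 mm. A picture is of the moment at which its call begins: read the wrist's pose just before it.
A pose or a line that the arm cannot do raises manip.IKError and nothing moves.
- order.close_job(): hands the job in, once; it reports no verdict.
The state is a dict: "clock": time; "joint_pos": joint angles; "joint_velocities": joint speeds; "tau": joint torques, N m; "tool_pos": TCP position; "tcp_rot": TCP orientation; "contact_force": force on the tool from outside, world axes, zero at the start; "moment": the same for the moment, N m; "gripper_width": finger opening in m.
Only numpy, scipy, OpenCV 4.12 (cv2) and the standard library are available. Lean on these libraries where they do the work, as an engineer would, in place of code of your own. Each camera call takes 0.05 s, during which the arm holds its last target. There are 200 camera calls.

## Task

The white coin tray in the aluminium coin box has been put in back to front: its blue-rimmed evil-eye end belongs next to the box's closed flap. Lift the tray by its black post clear out of the box, turn it half round, and lower it (do not drop it) back into the same box until it sits flat on the bottom, then let go. Leave alone the matching tray in the pale oak box, which is already right.

Things in the scene. Friction and masses are not known exactly. Their poses are not given: they have to be found in the camera images.
- coin_box: Grey aluminium coin box, fixed, any yaw. Origin: on the table, below the centre of its open bay. Bay 128 (x) by 88 mm (y) inside, walls 4, rim 36 mm and bay floor 4 mm above the table. +x points from the bay to its closed end section (x 68 to 108 mm), which bears the closed dark grey flap with a dark coin slot, top at 39 mm.
- tray_grip (a point): White coin tray (loose, 0.1 to 0.25 kg) in the aluminium box, 120 (x) by 80 mm (y) at its rim, tapering to 108 by 68 at the bottom, rim 34 mm up. A black 20 mm square post, faces along its x and y, rises mid-tray to 80 mm above the underside; grip across either pair of faces. Point: on the post's axis, 64 mm above the underside (seated: 68 above the table). +x: to the evil-eye end; z up.
- tray_eye (a point): Centre of the 40 mm blue-and-white evil-eye disc on the floor of that tray's large well: 32 mm from the post's axis towards the tray's +x end (blue rim), 6 mm above the underside; same axes as the tray. The opposite end has a white rim and two small wells. The tray starts with this end away from the flap.
- oak_tray_grip (a point): The same point on the post of an identical white tray that sits, the right way round, in a pale oak box with a brass flap, of the same shape and size as the aluminium box. To be left alone.
Not all that is in view belongs to the job. Leave any green or red look-alike of the part that bears tray_grip alone.

How it is judged:
On the way:
1. the tray is lifted clear of the aluminium box (underside above the rim) (z of tray_grip in the frame of coin_box above 0.102 m), for 0.1 s.
At the end, for the whole second after the job is handed in: The tray sits in the aluminium box again, its evil-eye end next to the flap: its post within 12 mm of the bay's centre, down to within 6 mm of the bay floor, level within 0.1 rad, in line with the box within 10 degrees, and let go (horizontal distance between tray_grip and coin_box below 0.012 m and z of tray_grip in the frame of coin_box between 0.06 and 0.074 m and x of tray_eye in the frame of coin_box above 0.02 m and angle between the x axis of tray_grip and the x axis of coin_box, either way round below 0.175 rad and angle between tray_grip's own z axis and vertical below 0.1 rad); the robot touches nothing.
It fails at once if the tray is dropped from 25 mm or more above its seat (z of tray_grip in the frame of coin_box above 0.093 m and contact force between the fingers and tray below 0.05 N and linear speed of tray above 0.2 m/s).
It fails at once if the tray in the oak box is moved more than 15 mm (distance of oak_tray_grip from where it was at the start of the episode above 0.015 m).
It also fails if it takes over 42 s, if anything falls off the work surface, if the arm or the gripper's body presses on something with over 40 N, if the wrist force passes 120 N, or if a joint passes its speed limit or range.

## Working session

There is one attempt and no reset: what is moved stays moved. The work goes in short steps, each a Python script; the robot and the scene stay as the last script left them, time stands still between calls to the robot, and variables do not carry over. Pictures are saved under pics/ and viewed, about 8 in all and at most 12, crops included, and the job is handed in when it is done.

```bash
ls; mkdir -p pics
cat > h.py <<'E'
import numpy as np, cv2
from cell import manip, inverse_kinematics, cams, order
from scipy.spatial.transform import Rotation as R
def cap(name):
    s=manip.state(); c=cams.capture(name)
    if name=="wrist":
        T=np.eye(4); T[:3,:3]=R.from_rotvec(s["tcp_rot"]).as_matrix(); T[:3,3]=s["tool_pos"]
        T=T@np.array(c["T_tool_cam"])
    else:
        T=np.eye(4); o=np.array(c["orientation"]); T[:3,:3]=o if o.shape==(3,3) else R.from_rotvec(o).as_matrix(); T[:3,3]=c["position"]
    c["T"]=T; return c
def slopes(c,uv):
    K=np.array(c["intrinsics"]); uv=np.atleast_2d(np.asarray(uv,float))
    return cv2.undistortPointsIter(uv.reshape(-1,1,2),K,np.array([c["k1"],0,0,0,0.]),None,None,(3,50,1e-10)).reshape(-1,2)
def on_plane(c,uv,z):
    s=slopes(c,uv); d=np.c_[s,np.ones(len(s))]@c["T"][:3,:3].T; o=c["T"][:3,3]
    return o+d*((z-o[2])/d[:,2])[:,None]
def cloud(c):
    h,w=c["z_map"].shape; uv=np.stack(np.meshgrid(np.arange(w),np.arange(h)),-1).reshape(-1,2)
    s=slopes(c,uv); z=c["z_map"].reshape(-1,1)
    P=np.c_[s*z,z]@c["T"][:3,:3].T+c["T"][:3,3]; P[z[:,0]==0]=np.nan
    return P.reshape(h,w,3)
E
python3 - <<'E'
from h import *
s=manip.state(); print(s["clock"],s["tcp_rot"])
for n in("top","scene"):
    c=cap(n); cv2.imwrite(f"pics/{n}0.png",c["image"]); print(n,c["T"],c["k1"],np.array(c["intrinsics"])[0])
E
```

```text
pics
0.0 [ 0.31038287  1.54868085 -0.313741  ]
top [[ 0.00641173 -0.99220202  0.12447503  0.35295648]
 [-0.99984903 -0.00837131 -0.01522612 -0.06586853]
 [ 0.0161494  -0.12435861 -0.99210591  0.96991728]
 [ 0.          0.          0.          1.        ]] -0.015199976591655688 [421.22191258   0.         314.6592326 ]
scene [[-0.8389623   0.41885558 -0.34742232  0.82783932]
 [ 0.54395113  0.62655939 -0.55815813  0.54364385]
 [-0.01610693 -0.65725439 -0.75349667  0.92160029]
 [ 0.          0.          0.          1.        ]] 0.048386456759150556 [498.63513943   0.         320.13274549]
```

View pics/top0.png

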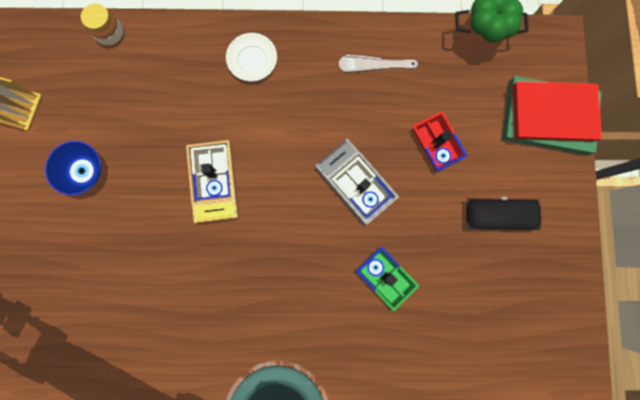

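View pics/scene0.png

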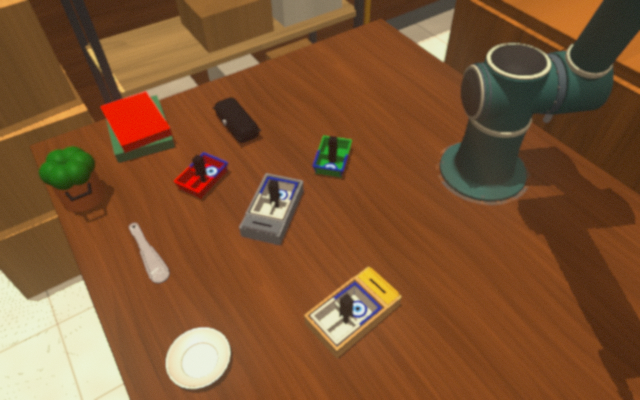

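The top view shows the aluminium box at about (357,182), with its slot at (338,157) and the eye at (370,199), so the eye is away from the flap. The oak box is at (211,181). The red look-alike at (439,141) and the green one at (387,279) are neighbours. Next I compute a rough pose and go look from near.

```bash
cat >> h.py <<'E'
def down(yaw):  # tool x down, jaw axis y at world yaw
    y=np.array([np.cos(yaw),np.sin(yaw),0]); x=np.array([0,0,-1.]); return R.from_matrix(np.c_[x,y,np.cross(x,y)])
E
python3 - <<'E'
from h import *
c=cap("top")
slot=on_plane(c,[338,157],.039)[0]; eye=on_plane(c,[370,199],.010)[0]; green=on_plane(c,[387,279],.03)[0]; red=on_plane(c,[439,141],.03)[0]
d=slot-eye; yaw=np.arctan2(d[1],d[0]); print(slot,eye,np.hypot(*d[:2]),np.degrees(yaw)); print(green,red)
u=np.array([np.cos(yaw),np.sin(yaw),0]); ctr=eye+32*.001*u; print("ctr",ctr)
T=np.array(cams.capture("wrist")["T_tool_cam"]); print(T)
print(R.from_rotvec(manip.state()["tcp_rot"]).as_matrix())
for k in range(8):
    a=yaw+k*np.pi/2
    for y in (a-np.pi*2,a,a+np.pi*2)[1:2]:
        q=inverse_kinematics([*ctr[:2],.15],down(y).as_rotvec()); print(k,None if q is None else np.round(q,2))
E
```

```text
[ 0.56863068 -0.13226081  0.039     ] [ 0.47732796 -0.20806633  0.01      ] 0.11867040139720589 39.70168851600311
[ 0.29712789 -0.24100056  0.03      ] [ 0.61087341 -0.3659968   0.03      ]
ctr [ 0.50194815 -0.18762504  0.01      ]
[[ 5.01332382e-04 -2.88431164e-01  9.57500502e-01 -1.45942357e-01]
 [ 9.99998453e-01  1.75906970e-03  6.30695625e-06  1.33387751e-03]
 [-1.68612924e-03  9.57499018e-01  2.88431600e-01 -7.43541993e-02]
 [ 0.00000000e+00  0.00000000e+00  0.00000000e+00  1.00000000e+00]]
[[-6.44807496e-04  3.87440871e-01  9.21894330e-01]
 [-1.24397497e-03  9.21893498e-01 -3.87441391e-01]
 [-9.99999018e-01 -1.39663858e-03 -1.12477094e-04]]
0 [-0.4   0.08  1.99 -0.    1.07 -1.1 ]
1 None
2 [-0.4   0.08  1.99  0.    1.07  2.04]
3 [-0.4   0.08  1.99 -0.    1.07  0.47]
4 [-0.4   0.08  1.99 -0.    1.07 -1.1 ]
5 None
6 [-0.4   0.08  1.99  0.    1.07  2.04]
7 [-0.4   0.08  1.99 -0.    1.07  0.47]
```

Run:
```python
from h import *
yaw=np.radians(39.7); r=down(yaw); ctr=np.array([.502,-.1876])
p=ctr-.035*r.as_matrix()[:2,2]
manip.move_pose([*p,.25],r.as_rotvec()); manip.dwell(.3)
c=cap("wrist"); cv2.imwrite("pics/w1.png",c["image"]); np.savez("w1.npz",**{k:np.array(v) for k,v in c.items()})
print(manip.state()["clock"])
P=cloud(c); z=P[...,2]
m=((z>.075)&(z<.095)).astype(np.uint8); n,l,st,ce=cv2.connectedComponentsWithStats(m)
for i in range(1,n):
    if st[i,4]>60: print(st[i],ce[i],np.median(P[l==i],0))
```

```text
3.4083
[127 123  25  21 427] [139.44028103 132.66510539] [ 0.30116988 -0.23838081  0.07978173]
[314 204  18  20 348] [322.61494253 213.73563218] [ 0.50158266 -0.18403756  0.08386442]
[291 354  18  15 178] [299.44382022 360.26966292] [ 0.60900671 -0.35980115  0.07959393]
```

View pics/w1.png

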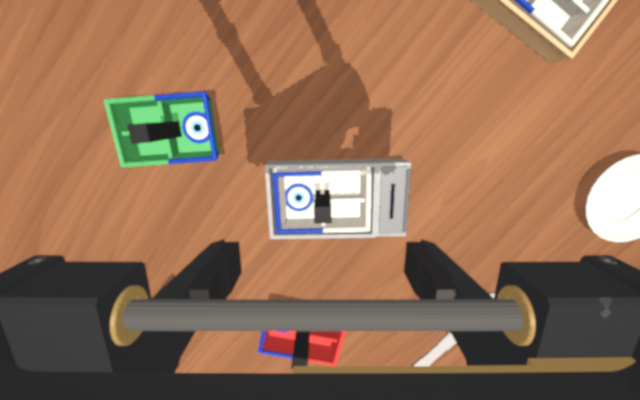

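The wrist view shows the aluminium box upright in the frame: flap slot at (392,201), eye at (298,198), post top at (322,205). The post top comes out at height 83.9 mm, against 84 expected. Now I fit the box and tray yaw.

```bash
cat >> h.py <<'E'
def fit_box(c,near):
    P=cloud(c); z=P[...,2]; d=np.hypot(P[...,0]-near[0],P[...,1]-near[1])
    m=((z>.030)&(z<.044)&(d<.14)).astype(np.uint8)
    n,l,st,ce=cv2.connectedComponentsWithStats(m); i=1+np.argmax(st[1:,4])
    (cx,cy),(w,h),a=cv2.minAreaRect((P[l==i][:,:2]*1000).astype(np.float32))
    if w<h: w,h,a=h,w,a+90
    # flap end: mean of points with slab towards it
    return np.array([cx,cy])/1000,(w,h),a
E
python3 - <<'E'
from h import *
c=dict(np.load("w1.npz")); c["k1"]=float(c["k1"])
print(fit_box(c,[.52,-.17]))
# outline by image: corners
slot=on_plane(c,[392,201],.039)[0]; print(slot)
# slot and eye by contours
g=cv2.cvtColor(c["image"],cv2.COLOR_BGR2HSV)
b=cv2.inRange(g,(105,120,60),(130,255,255)); n,l,st,ce=cv2.connectedComponentsWithStats(b[150:250,255:420])
for i in range(1,n):
    if st[i,4]>15: print(st[i],ce[i]+[255,150],on_plane(c,ce[i]+[255,150],.01)[0])
bay=cv2.inRange(c["image"],(0,0,0),(70,70,70))[150:250,380:405]; n,l,st,ce=cv2.connectedComponentsWithStats(bay); print(st,ce+[380,150])
print(on_plane(c,[[267,162],[409,163],[407,236],[270,238]],.037))
E
```

```text
(array([ 0.51687689, -0.17252696]), (176.32540893554688, 96.9039077758789), 40.87002944946289)
[ 0.5667354  -0.12804258  0.039     ]
[ 18  22  49  62 522] [288.52298851 204.67624521] [ 0.47449643 -0.22289299  0.01      ]
[ 31  34  27  26 100] [300.19 195.08] [ 0.4781871  -0.20242151  0.01      ]
[[   0    0   25  100 2482]
 [  12   40    1   12   12]
 [  11   59    1    6    6]] [[392.00241741 199.49033038]
 [392.         195.5       ]
 [391.         211.5       ]]
[[ 0.4188258  -0.18875587  0.037     ]
 [ 0.55028767 -0.08063225  0.037     ]
 [ 0.61495381 -0.14991587  0.037     ]
 [ 0.48093923 -0.26532651  0.037     ]]
```

Box fit: 176.3 × 96.9 mm against 176 × 96 expected, yaw 40.9°. One view from the half-turned wrist will let me average out any hand-eye offset.

Run:
```python
from h import *
def meas(c):
    x,wh,a=fit_box(c,[.517,-.172]); P=cloud(c); d=np.hypot(P[...,0]-.502,P[...,1]+.185)
    m=(P[...,2]>.080)&(P[...,2]<.09)&(d<.04)
    (px,py),pw,pa=cv2.minAreaRect((P[m][:,:2]*1000).astype(np.float32))
    ar=np.radians(a%180); return x-.02*np.array([np.cos(ar),np.sin(ar)]),a,wh,(px,py),pw,pa,np.median(P[m],0)
c=dict(np.load("w1.npz")); c["k1"]=float(c["k1"]); print(meas(c))
r=down(np.radians(221)); p=np.array([.5018,-.185])-.035*r.as_matrix()[:2,2]
manip.move_pose([*p,.25],r.as_rotvec()); manip.dwell(.3)
c=cap("wrist"); cv2.imwrite("pics/w2.png",c["image"]); print(meas(c)); s=manip.state();print(s["clock"],s["joint_pos"],s["contact_force"])
```

```text
(array([ 0.50175298, -0.18561387]), 40.87002944946289, (176.32540893554688, 96.9039077758789), (502.2651672363281, -185.06512451171875), (18.769832611083984, 19.839008331298828), 39.992523193359375, array([ 0.50206474, -0.18469149,  0.08395154]))
(array([ 0.5006678 , -0.18576579]), 40.772247314453125, (176.35604858398438, 96.62852478027344), (501.9584045410156, -185.81121826171875), (18.81140899658203, 20.082937240600586), 41.36038589477539, array([ 0.50217385, -0.18600989,  0.08392967]))
6.35 [-4.26975233e-01  5.07918916e-02  1.82775703e+00  4.04880794e-06
  1.26300795e+00  1.99891045e+00] [-0.10819441  0.44910841  0.00667866]
```

Both views agree to about 1 mm: bay centre (0.5012, -0.1857), post (0.5021, -0.1854), yaw 40.8°. I'll grasp in this wrist orientation and unwind by the half turn later.

Run:
```python
from h import *
r=down(np.radians(220.8)); p=np.array([.5021,-.1854])
manip.move_pose([*p,.16],r.as_rotvec()); manip.move_linear([*p,.049],.1)
s=manip.state(); print(s["contact_force"],s["tool_pos"])
manip.set_gripper(.0,force=35); s=manip.state(); print(s["gripper_width"],s["contact_force"])
manip.move_linear([*p,.07],.06); s=manip.state(); print(s["contact_force"],s["gripper_width"])
manip.move_linear([*p,.17],.12); manip.dwell(.3); s=manip.state(); print(s["contact_force"],s["moment"],s["gripper_width"],s["clock"])
c=cap("wrist"); cv2.imwrite("pics/w3.png",c["image"])
```

```text
[-0.17283392 -0.17066924  0.37961665] [ 0.50281439 -0.1856846   0.04977293]
0.019522282352879644 [-0.95269572 -1.09547463  0.35249799]
[-0.5273464   0.30377691 -1.40846974] 0.019795331727215988
[-0.22106002  0.09989608 -2.00486364] [0.04440471 0.14033203 0.01929567] 0.019731476872185176 10.9
```

View pics/w3.png

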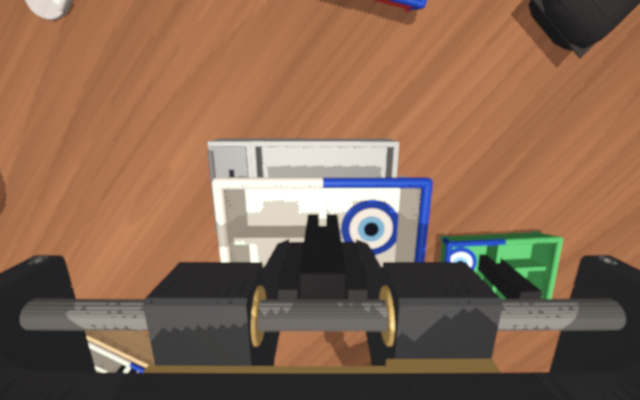

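The tray hangs clear and looks level, with the blue end at image right (430,220) and the flap at image left (230,160). Next I turn it and check tilt and yaw from the depth map.

Run:
```python
from h import *
r=down(np.radians(40.8)); p=np.array([.5012,-.1857])
manip.move_pose([*p,.17],r.as_rotvec()); manip.dwell(.4)
s=manip.state(); print(s["clock"],s["tool_pos"],s["gripper_width"],s["contact_force"])
c=cap("wrist"); cv2.imwrite("pics/w4.png",c["image"])
P=cloud(c); d=np.hypot(P[...,0]-p[0],P[...,1]-p[1]); u=np.array([np.cos(np.radians(40.8)),np.sin(np.radians(40.8))]); v=np.array([-u[1],u[0]])
m=(P[...,2]>.150)&(P[...,2]<.170)&(d<.08)&(c["image"].max(-1)>90)
Q=P[m]; xy=np.c_[(Q[:,:2]-p)@u,(Q[:,:2]-p)@v]
A=np.c_[xy,np.ones(len(Q))]; k=np.linalg.lstsq(A,Q[:,2],rcond=None)[0]; print("rim plane",k,len(Q),xy.min(0),xy.max(0))
(cx,cy),wh,a=cv2.minAreaRect((xy*1000).astype(np.float32)); print(cx,cy,wh,a)
```

```text
14.0 [ 0.50119206 -0.18571548  0.16999936] 0.01976944877358171 [-0.02837667 -0.55341603 -1.60460667]
rim plane [0.00308657 0.07409927 0.15528345] 4969 [-0.05883036 -0.01268741] [0.06141018 0.04111924]
1.2998085021972656 14.61807918548584 (120.16179656982422, 53.75383377075195) 0.4584973454475403
```

View pics/w4.png

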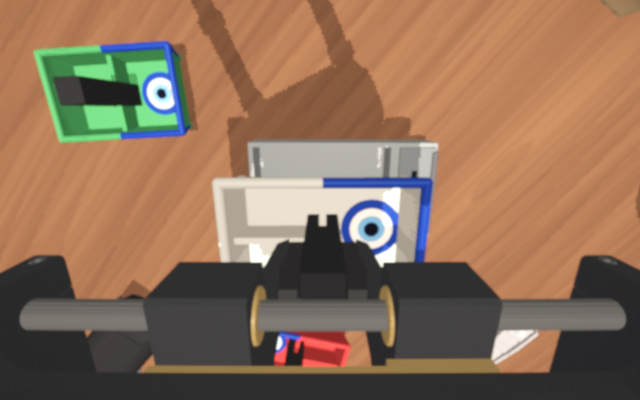

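The tray is turned, with its blue end at (430,220) on the flap side (415,160). It is centred within about 1 mm and in line within 0.5°. Now a guarded lowering.

Run:
```python
from h import *
p=np.array([.5008,-.1862])
manip.move_linear([*p,.095],.1); f0=manip.state()["contact_force"][2]; print("f0",f0)
z=.095
while z>.047:
    z-=.004 if z>.058 else .0015
    manip.move_linear([*p,z],.05); s=manip.state(); df=s["contact_force"][2]-f0
    print(round(z,4),np.round(s["contact_force"],2),round(s["tool_pos"][2],4))
    if df>4: break
manip.dwell(.2); s=manip.state(); print(s["clock"],s["contact_force"],s["tool_pos"])
c=cap("wrist"); cv2.imwrite("pics/w5.png",c["image"])
```

```text
f0 -2.0082293056939933
0.091 [-0.23  0.54 -0.98] 0.0913
0.087 [ 0.04  0.15 -1.57] 0.0867
0.083 [ 0.29  0.09 -1.67] 0.0826
0.079 [-0.19  0.14 -2.1 ] 0.0786
0.075 [ 0.78  0.34 -2.46] 0.0746
0.071 [-0.32  0.01 -1.69] 0.0706
0.067 [-0.45  0.   -0.79] 0.0666
0.063 [-0.27  0.36 -2.  ] 0.0626
0.059 [ 0.06  0.7  -1.88] 0.0587
0.055 [ 0.07  0.16 -0.36] 0.0546
0.0535 [-0.58  0.48 -1.54] 0.0534
0.052 [-1.06  0.45 -1.52] 0.0519
0.0505 [-0.77  0.04 -1.82] 0.0504
0.049 [-0.75 -0.31 -2.26] 0.049
0.0475 [-4.24  1.59  9.77] 0.0489
18.9 [-4.1005552   1.40470582  9.21646765] [ 0.50083395 -0.18626329  0.04892847]
```

View pics/w5.png

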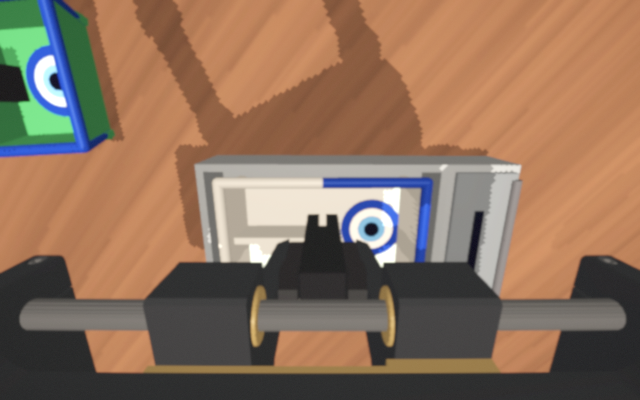

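Contact came at TCP z = 0.049, which is the seated height. The tray sits inside the box with its blue end (430,220) next to the flap (480,240). I release, back off and check.

Run:
```python
from h import *
p=np.array([.5008,-.1862])
manip.move_linear([*p,.049],.05)
manip.set_gripper(.06); manip.move_linear([*p,.13],.1)
r=down(np.radians(40.8)); q=np.array([.5012,-.1857])-.035*r.as_matrix()[:2,2]
manip.move_pose([*q,.25],r.as_rotvec()); manip.dwell(.3)
c=cap("wrist"); cv2.imwrite("pics/w6.png",c["image"])
P=cloud(c); d=np.hypot(P[...,0]-.501,P[...,1]+.186)
m=(P[...,2]>.080)&(P[...,2]<.09)&(d<.04)
print("post",np.median(P[m],0),cv2.minAreaRect((P[m][:,:2]*1000).astype(np.float32)))
print("box",fit_box(c,[.517,-.172]))
s=manip.state(); print(s["clock"],s["gripper_width"])
```

```text
post [ 0.50085647 -0.18407897  0.08388971] ((501.1760559082031, -184.35678100585938), (18.774486541748047, 19.81722640991211), 40.6263313293457)
box (array([ 0.51682611, -0.17229556]), (176.18115234375, 96.30586242675781), 40.7559814453125)
21.8083 0.05991389427475214
```

View pics/w6.png

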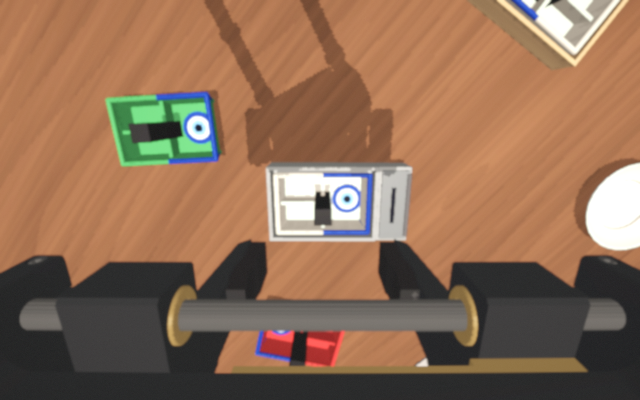

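The eye (346,198) is now beside the flap slot (392,205). The post top is at 83.9 mm, so the tray is seated, and its centre and yaw match the box.

```bash
python3 -c "
from h import *
order.close_job()"
```

```text
the job is handed in; nothing more can be done
```

The tray is back in the aluminium box with its evil-eye end next to the flap, and I handed the job in at about 22 s of the 42 s allowed. I gripped it by the post, lifted its underside to about 125 mm, turned it half round at that height and lowered it until it touched the bottom. Then I let go.

**Last checks after release:**
- **Height:** the post top was at 83.9 mm, against 84 mm when seated.
- **Position:** the post was within about 2 mm of the bay centre.
- **Alignment:** the post's yaw was 40.6° and the box's 40.8°.
- **Contact:** the gripper was open and well clear of the tray.

While the tray was in the air, a plane fitted to its depth points tilted by 0.07 rad. I put that down to inner-wall points in the fit, and the seated height agrees, but I did not measure the level again after release. The robot did not go near the oak tray or the red and green look-alikes.

No other check failed or disagreed. I viewed seven pictures.

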